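Take the lift-off lid from the electric pan and rack it

ROBOT

A 7-joint arm with a two-finger parallel gripper is mounted at the origin on a cart in front of the work surface, level with it; the furniture and walls round the work are solid. World frame = base frame: x ahead of the robot, y to its left, z up, the work surface at z = 0. Lengths are in m, angles in degrees, forces in N, time in s.
With the tool pointing down it reaches from about 0.425 to 0.875 m from the base axis. Payload 4.7 kg.
Tool frame: the origin (TCP) lies on the centre line of the jaws, within the pads' length; the fingertips stand 25 mm ahead of it and the grasp point (between the pads) lies 6 mm ahead of it; z points along the fingers, y is the direction in which the jaws open and shut (so a half turn about z gives the same grasp; the last joint's range is limited). The gripper opens to 87 mm and grips with 3 to 60 N. Pads are 19 mm wide; open, the fingers measure 117 mm over their backs; the gripper's body (75 mm by 190 mm) begins 51 mm behind the grasp point.
Start: joints at [-73.046, 18.392, -4.016, 83.108, 1.295, 78.541, -3.26], TCP at [0.181, 0.624, 0.248] pointing down, gripper open.
Joint ranges: [-163.93, 163.93], [-17.29, 119.83], [-79.2, 71.16], [3.27, 140.29], [-89.18, 269.18], [5.43, 117.66], [-154.24, 154.24]. Speed limits (degrees/s): [147.25, 147.25, 180, 180, 180, 180, 180].

INTERFACE

Orientations are given as [roll, pitch, yaw] about the fixed x, y, z axes, in that order (R = Rz(yaw) Ry(pitch) Rx(roll)).
In Python, from cell import get_obs, read_camera, camera_params, sign_off gives the robot as it stands.
- The arm moves only by the shell command python3 -m handwheel 'ROWS' [FORCE]. ROWS is JSON, a list of rows, each a list of 5 numbers: the finger opening in m, from 0 to 0.087, then the shift along the tool's x, y, z in m, then the turn about the tool's z in rad. In form: [[jaw, tx, ty, tz, twist], ...]. A call has 1 to 20 rows; each row is the pose to reach, as a shift and turn from the pose commanded when the call began, along the tool's axes at that moment; what a row does not reach only later rows make up. A row lasts 1/10 s, in which the tool goes at most 50 mm and 8.59 degrees, less where a joint would pass 70% of its speed; a pose out of reach is approached as far as the arm can. A call with a gripper value outside its range is refused whole. The fingers move at their own pace and stop on an object; FORCE is the grip in N (left out, the last holds). Time passes only in rows, so rows that repeat a pose let the fingers close. It gives the time, the measured TCP pose, the force and the opening at its end, in the units of the state.
- get_obs(): the state, without advancing time (a new reading comes with each control period).
- read_camera(name): name is "scene" or "top"; returns the picture (384x512x3 uint8, blue, green, red); there is no depth.
- camera_params(name): a dict with "camera_matrix" (3x3 intrinsics, pixels), "R" (3x3) and "t" (3): a world point X has camera coordinates R X + t. Camera axes: x right, y down, z forward; pixel columns grow to the right and rows downward; lengths in m; the calibration is good to about 2 mm. A picture is of the moment at which its call begins. camera_params takes no time and is no camera call.
- sign_off(): hands the job in, once; it reports no verdict.
The state is a dict: "time_s": time; "qpos": joint angles; "joint_velocities": joint speeds; "effort": joint torques, N m; "tool_pos": TCP position; "tool_rot": TCP orientation; "force": force on the tool from outside, world axes, zero at the start; "wrist_torque": the same for the moment, N m; "grip_width": finger opening in m.
Only numpy, scipy, OpenCV 4.12 (cv2) and the standard library are available. Lean on these libraries where they do the work, as an engineer would, in place of code of your own. Each camera call takes 0.05 s, during which the arm holds its last target.

TASK

The electric pan goes to the table without its lid: swing the lid up on its hinge until it stands upright, then lift it straight up off the two hinge pins. Stand it upright in either gap of the lid rack, hinge edge down and handle up, and let go; do not let the lid fall or slam, and leave the other things where they are.

Things in the scene. Friction and masses are not known exactly. Their poses are not given: they have to be found in the camera images.
- lid_grip (a point): centre of the lid's handle, a flat black tongue 48 long, 24 wide (y) and 14 mm thick (z) in the lid's plane, at the middle of its front edge: 32 mm outside that edge, 16 mm from the tongue's tip, 197 mm from the hinge axis. Axes as lid. Nothing stands beside or under it. Pinched by its two sides (jaws closing along y, tool pointing down) it turns between the fingers as the lid swings
- lid_hinge (a point): middle of the lid's hinge axis, axes as lid. Two C-shaped knuckles, 18 mm wide, at y = -69 and +69 mm hook round the pan's pins; their mouths open away from the lid (+x), so down when it is upright. Two heels at y = -46 and +46 mm reach 20 mm beyond the axis (+x): the lowest points of the upright lid
- pan_hinge (a point): middle of the pan's hinge axis, 95 mm above the worktop; x level to the pan's rear, y along the axis, z up. Two pins, flat-sided, 6 mm thick and 12.6 mm tall, in cheeks whose tops are 105 mm above the worktop. The knuckles (mouth 9 mm wide, 5 mm deep) come off only upwards, with the lid within about 25 degrees of upright; free after 18 mm of lift
- rack_foot (a point): centre of the top of the lid rack's wooden foot, 142 (x) x 180 mm (y), 12 mm above the worktop, z up; it stands firm. Three wire hoops, 140 wide, wire 5 mm, tops 82 mm above the worktop, stand across x at -48, 0 and +48 mm: two gaps 43 mm wide, centred at x = -24 and +24 mm. The lid stands in one with its heels on the foot: hinge axis 20 mm, handle centre 217 mm above this point
- bowl: white bowl, 125 mm wide, 56 mm high, loose bystander; origin at its underside
- steel_cup: steel cup, 80 mm wide, 103 mm high, loose bystander; origin at its underside
- spice: spice jar, 42 mm wide, 96 mm high, loose bystander; origin at its underside
- pot_s: small round screw pot, 66 mm wide, 62 mm high, loose bystander; origin at its underside
- lid: the lid, loose, lying shut at the start: aluminium plate 190 (y) x 152 mm (x), 25 mm thick with rim and hinge parts, about 0.3 kg, centre of mass about 105 mm from the handle point. Origin: middle of its hinge axis. Axes when shut: x level from handle to hinge, y along the hinge, z up. Upright: x points down, handle on top. Not sprung; falls shut if let go below upright
- pan: electric pan, dark steel box 152 (x) x 190 mm (y), 85 mm high, with black base, side grips and a dial in front; it stands firm. Origin at the centre of its underside, x to its rear, where the hinge is (x = 90 mm). A stop holds the lid about 10 degrees past upright, where it stands by itself

How it is judged:
By the outcome, as a careful person would: the job done as asked, in the order asked, and still so for the second after the job is handed in, with the robot touching nothing.
It also fails if it takes over 45 s, if anything falls off the work surface, if the arm or the gripper's body presses on something with over 40 N, if the wrist force passes 120 N, or if a joint passes its speed limit or range.

## Working session

There is one attempt and no reset: what is moved stays moved. The work goes in short steps, Python scripts to look and compute and a shell command to move; the robot and the scene stay as the last step left them, time stands still between calls to the robot, and variables do not carry over. Pictures are saved under pics/ and viewed, and the job is handed in when it is done.

```bash
ls; mkdir -p pics; python3 - <<'E'
from cell import *
import cv2
o=get_obs();print(o)
for n in("scene","top"):
    p=camera_params(n);print(n,p)
    im=read_camera(n);cv2.imwrite(f"pics/{n}0.png",im)
E
```

```text
pics
{'time_s': 0.0, 'qpos': array([-73.04536586,  18.44000363,  -4.01499038,  83.17687007,
         1.29320072,  78.54128229,  -3.2605501 ]), 'joint_velocities': array([-0.12006   , -0.04716682,  0.07852436,  0.03553186, -0.06559582,
        0.00414294, -0.12925631]), 'effort': array([ 5.89185788e-05, -4.91295683e+01, -4.03866330e-01, -3.12540150e+01,
       -6.39580702e-02,  4.33164428e-02,  1.60900249e-04]), 'tool_pos': array([0.18066074, 0.62384185, 0.24643345]), 'tool_rot': array([-1.79886989e+02,  4.29346054e-03,  1.63853741e+02]), 'force': array([ 0.84826445, -0.22211764,  0.64086335]), 'wrist_torque': array([ 0.02226673, -0.04250099, -0.0152893 ]), 'grip_width': 0.08709063377691566}
scene {'camera_matrix': array([[487.04808343,   0.        , 255.90261651],
       [  0.        , 487.04808343, 184.87017239],
       [  0.        ,   0.        ,   1.        ]]), 'R': array([[-0.57695907, -0.81675615, -0.00525512],
       [-0.46869513,  0.33634323, -0.81682196],
       [ 0.66891188, -0.46880979, -0.57686591]]), 't': array([0.35210071, 0.35875487, 0.53332031])}
top {'camera_matrix': array([[372.99411828,   0.        , 250.91969353],
       [  0.        , 372.99411828, 187.08689682],
       [  0.        ,   0.        ,   1.        ]]), 'R': array([[-0.00529634, -0.99998365,  0.00215501],
       [-0.99334452,  0.00501319, -0.11507187],
       [ 0.11505919, -0.00275012, -0.99335483]]), 't': array([-0.0057728 ,  0.6381486 ,  0.93783642])}
```

View pics/scene0.png

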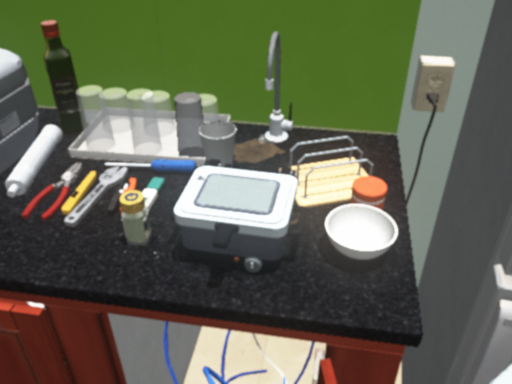

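View pics/top0.png

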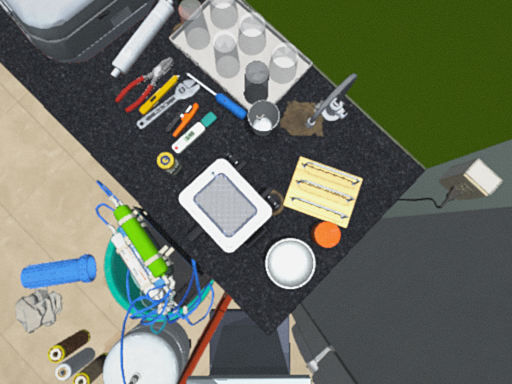

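```bash
python3 - <<'E'
import cv2
t=cv2.imread('pics/top0.png');s=cv2.imread('pics/scene0.png')
cv2.imwrite('pics/topz.png',cv2.resize(t[140:270,160:380],None,fx=3.6,fy=3.6,interpolation=cv2.INTER_CUBIC))
cv2.imwrite('pics/scenez.png',cv2.resize(s[120:280,165:405],None,fx=3.3,fy=3.3,interpolation=cv2.INTER_CUBIC))
E
```

```text
(no output)
```

View pics/topz.png

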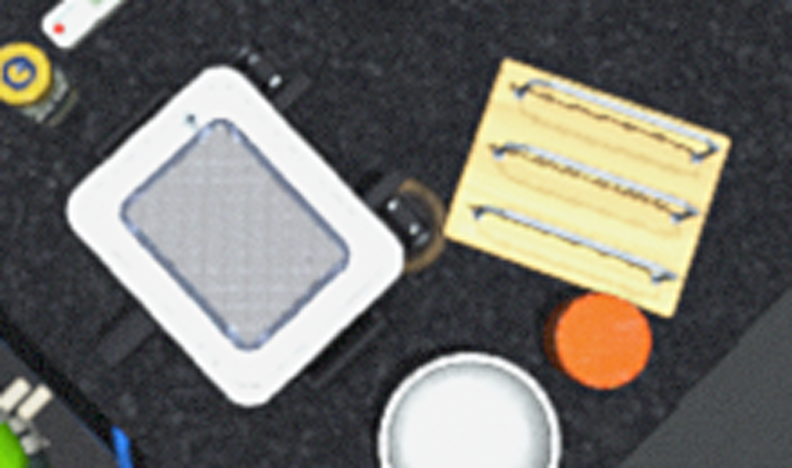

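View pics/scenez.png

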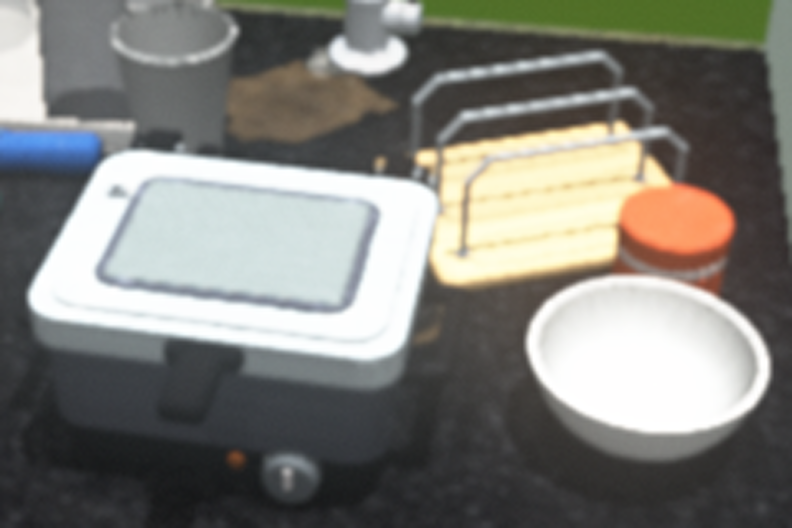

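```bash
cat > h.py <<'E'
import numpy as np,cv2
from cell import camera_params
P={}
for n in("scene","top"):
    c=camera_params(n);P[n]=(np.array(c["camera_matrix"]),np.array(c["R"]),np.array(c["t"]))
def proj(n,X):
    K,R,t=P[n];c=np.atleast_2d(X)@R.T+t;p=c@K.T;return p[:,:2]/p[:,2:]
def tri(us,ut):
    M=[P[n][0]@np.c_[P[n][1],P[n][2]] for n in("scene","top")]
    X=cv2.triangulatePoints(M[0],M[1],np.array(us,float).reshape(2,1),np.array(ut,float).reshape(2,1))[:,0];return X[:3]/X[3]
def onplane(n,uv,z):
    K,R,t=P[n];d=R.T@np.linalg.inv(K)@np.r_[uv,1];o=-R.T@t;return o+d*(z-o[2])/d[2]
E
python3 - <<'E'
import cv2,numpy as np
from h import *
t=cv2.imread('pics/top0.png');s=cv2.imread('pics/scene0.png')
def zz(im,x0,y0,w,h,f,name,g=0.5):
    c=im[y0:y0+h,x0:x0+w].astype(float)/255;c=(c**g*255).astype('uint8')
    c=cv2.resize(c,None,fx=f,fy=f,interpolation=cv2.INTER_CUBIC)
    for i in range(0,w,10):
        cv2.putText(c,str(x0+i),(i*f,8),0,.3,(0,255,255));cv2.line(c,(i*f,10),(i*f,14),(0,255,255))
    for j in range(0,h,10):
        cv2.putText(c,str(y0+j),(0,j*f+4),0,.3,(0,255,255))
    cv2.imwrite(name,c)
zz(t,170,150,120,110,6,'pics/ta.png')
zz(s,165,155,145,120,5,'pics/sa.png')
zz(t,270,145,110,110,5,'pics/tb.png',1)
zz(s,280,125,120,100,6,'pics/sb.png',1)
E
```

```text
(no output)
```

View pics/ta.png

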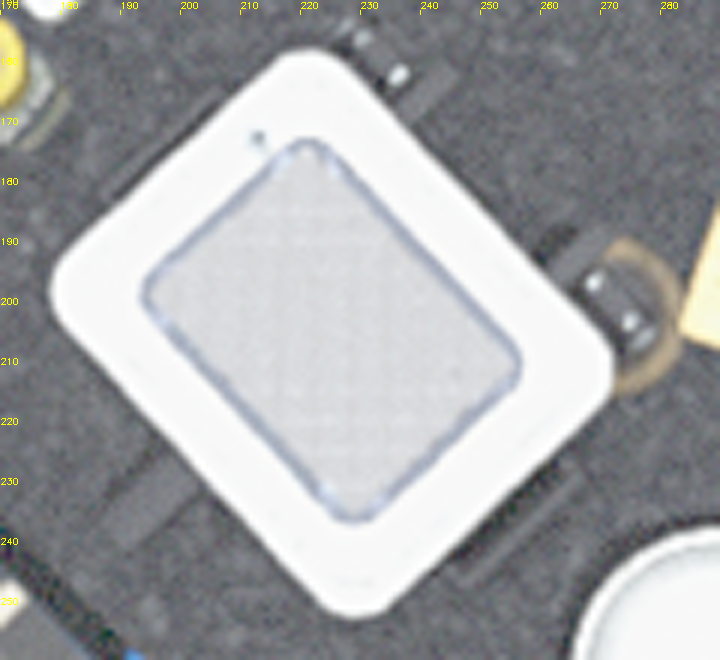

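View pics/sa.png

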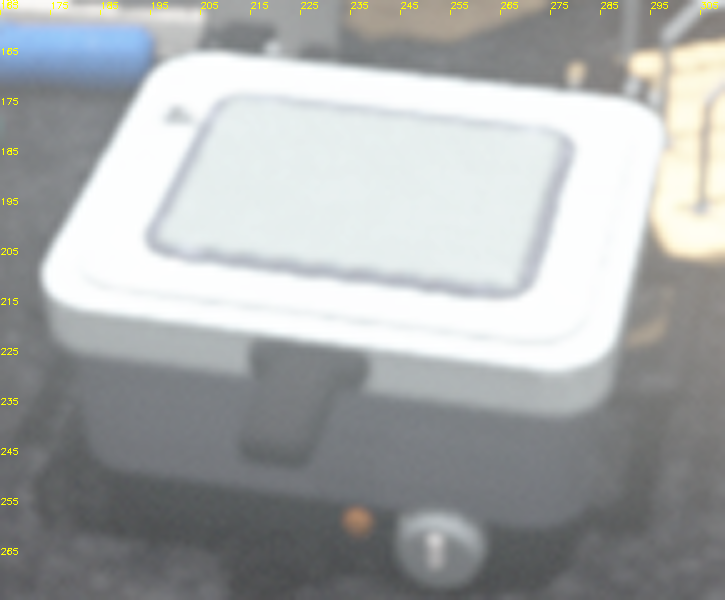

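View pics/tb.png

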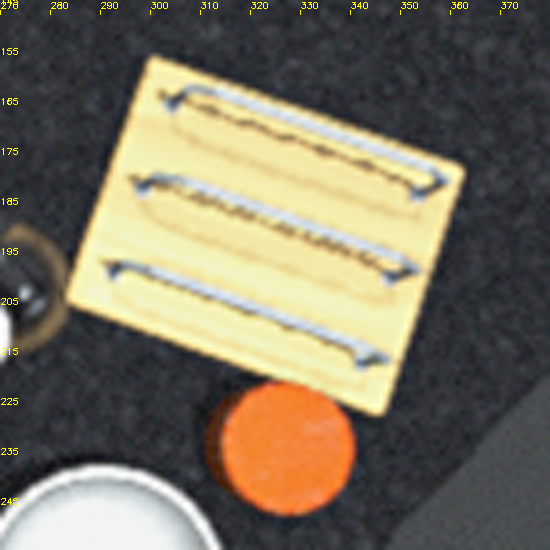

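View pics/sb.png

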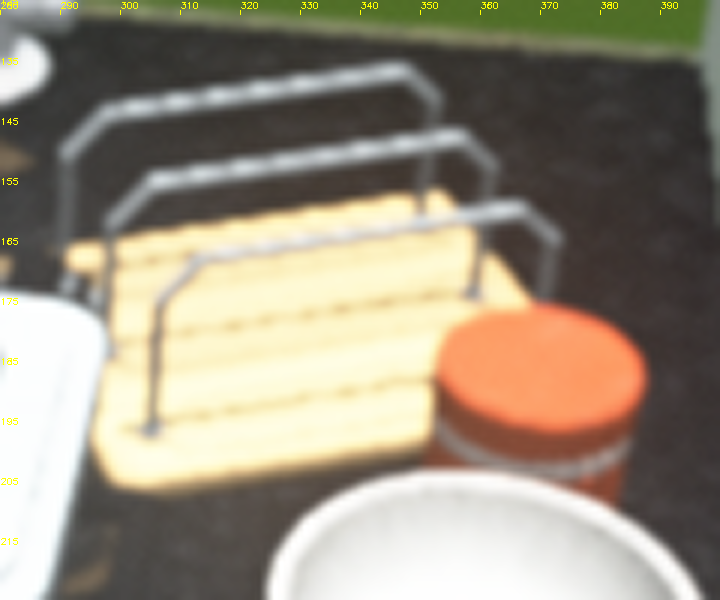

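```bash
python3 - <<'E'
from h import *
np.set_printoptions(precision=4,suppress=True)
for nm,s,t in [("nl",(194.5,205),(193.5,200)),("fl",(208,174),(221,173.5)),("fr",(279,181),(256,211)),("nr",(269,213),(229,236.5)),
 ("handle tip",(219,246),(188,237)),
 ("hoopA l",(298,142.5),(306,162)),("hoopA r",(347,135.5),(356,178.5)),
 ("hoopB l",(305,154),(302,180)),("hoopB r",(357,147),(351.5,196)),
 ("hoopC l",(312,167),(293,197)),("hoopC r",(367,159.5),(345,214.5))]:
    X=tri(s,t);print(nm,X,proj("scene",X)-s,proj("top",X)-t)
for c,n in [((300,156),'a'),((362,178),'b'),((346,228),'c'),((284,205),'d')]: print('rack corner',onplane("top",c,.012))
t=cv2.imread('pics/top0.png')
m=cv2.inRange(t,(150,150,150),(255,255,255))[150:265,165:280]
m=cv2.morphologyEx(cv2.inRange(cv2.cvtColor(t,cv2.COLOR_BGR2GRAY),165,255),cv2.MORPH_OPEN,np.ones((3,3)))
cs,_=cv2.findContours(m,cv2.RETR_EXTERNAL,cv2.CHAIN_APPROX_NONE)
for c in cs:
    if cv2.pointPolygonTest(c,(210,230),False)>0:
        r=cv2.minAreaRect(c);print(r,cv2.boxPoints(r))
        for z in(.10,.11):
            w=np.array([onplane("top",b,z) for b in cv2.boxPoints(r)]);print(w.mean(0),np.linalg.norm(np.diff(w,axis=0),axis=1));print(w)
E
```

```text
nl [0.6    0.1309 0.1077] [[0.4561 0.0538]] [[-0.4494 -0.3029]]
fl [0.6648 0.0656 0.1088] [[0.7707 0.0822]] [[-0.8163 -0.5607]]
fr [ 0.5709 -0.0219  0.1111] [[-0.4822 -0.0248]] [[0.4741 0.3799]]
nr [0.5112 0.0436 0.1078] [[-0.1977 -0.0112]] [[0.181  0.1424]]
handle tip [0.5091 0.1427 0.09  ] [[-0.9273 -0.0941]] [[0.8214 0.5922]]
hoopA l [ 0.6872 -0.1545  0.0897] [[-3.0184 -0.1691]] [[3.292  2.7642]]
hoopA r [ 0.6531 -0.2713  0.083 ] [[ 0.0481 -0.0007]] [[-0.0521 -0.0478]]
hoopB l [ 0.6448 -0.141   0.0874] [[-2.0075 -0.0822]] [[2.1143 1.7954]]
hoopB r [ 0.61   -0.2592  0.0793] [[ 0.1616 -0.0038]] [[-0.1686 -0.1575]]
hoopC l [ 0.6008 -0.1197  0.0877] [[-2.8778 -0.1165]] [[2.8994 2.5126]]
hoopC r [ 0.5641 -0.2416  0.0785] [[ 0.173  -0.0057]] [[-0.1729 -0.1647]]
rack corner [ 0.725  -0.1425  0.012 ]
rack corner [ 0.6641 -0.308   0.012 ]
rack corner [ 0.5307 -0.2603  0.012 ]
rack corner [ 0.5925 -0.0971  0.012 ]
((224.79119873046875, 204.80831909179688), (79.24443054199219, 64.01754760742188), 46.636573791503906) [[174.3148 197.9804]
 [220.8564 154.0245]
 [275.2675 211.6362]
 [228.726  255.5922]]
[0.5888 0.055  0.1   ] [0.1563 0.1947 0.1536]
[[ 0.6051  0.1776  0.1   ]
 [ 0.7133  0.0648  0.1   ]
 [ 0.5706 -0.0676  0.1   ]
 [ 0.4661  0.0451  0.1   ]]
[0.5881 0.0543 0.11  ] [0.1546 0.1926 0.1519]
[[ 0.6042  0.1756  0.11  ]
 [ 0.7112  0.0641  0.11  ]
 [ 0.5701 -0.0669  0.11  ]
 [ 0.4668  0.0445  0.11  ]]
```

```bash
cat >> h.py <<'E'
def fr(x,y,z,yaw):
    a=np.radians(yaw);return lambda p:np.array(p)@np.array([[np.cos(a),np.sin(a),0],[-np.sin(a),np.cos(a),0],[0,0,1]])+[x,y,z]
def box(x0,x1,y0,y1,z0,z1):
    q=[(x0,y0),(x1,y0),(x1,y1),(x0,y1)];L=[]
    for i in range(4):
        a,b=q[i],q[(i+1)%4];L+=[((*a,z0),(*b,z0)),((*a,z1),(*b,z1)),((*a,z0),(*a,z1))]
    return L
def draw(im,n,L,f,x0,y0,s,col=(0,0,255)):
    for a,b in L:
        p=(proj(n,f(np.array([a,b])))-[x0,y0]+.5)*s;cv2.line(im,tuple(map(int,p[0])),tuple(map(int,p[1])),col,1,cv2.LINE_AA)
E
cat > ov.py <<'E'
from h import *
def ov(H,Rk,crop,out,lz=(-.01,.015)):
    lid=fr(*H[:3],H[3]);rk=fr(*Rk[:3],Rk[3])
    for n,(x0,y0,w,h,s) in crop.items():
        im=cv2.imread(f'pics/{n}0.png')[y0:y0+h,x0:x0+w].astype(float)/255
        im=cv2.resize((im**.6*255).astype('uint8'),None,fx=s,fy=s,interpolation=cv2.INTER_CUBIC)
        draw(im,n,box(-.165,-.013,-.095,.095,*lz),lid,x0,y0,s)
        draw(im,n,box(-.213,-.165,-.012,.012,-.007,.007),lid,x0,y0,s,(0,255,0))
        draw(im,n,[((0,-.078,0),(0,.078,0))],lid,x0,y0,s,(255,0,255))
        draw(im,n,box(-.071,.071,-.09,.09,-.012,0),rk,x0,y0,s)
        draw(im,n,[((x,-.07,.07),(x,.07,.07)) for x in(-.048,0,.048)],rk,x0,y0,s,(255,0,0))
        cv2.imwrite(f'pics/{out}_{n}.png',im)
E
python3 - <<'E'
from ov import ov
ov((.649,-.0106,.095,-46.8),(.628,-.202,.012,-19.8),dict(top=(165,145,205,125,3.9),scene=(165,125,225,150,3.5)),'ov1')
E
```

```text
(no output)
```

View pics/ov1_top.png

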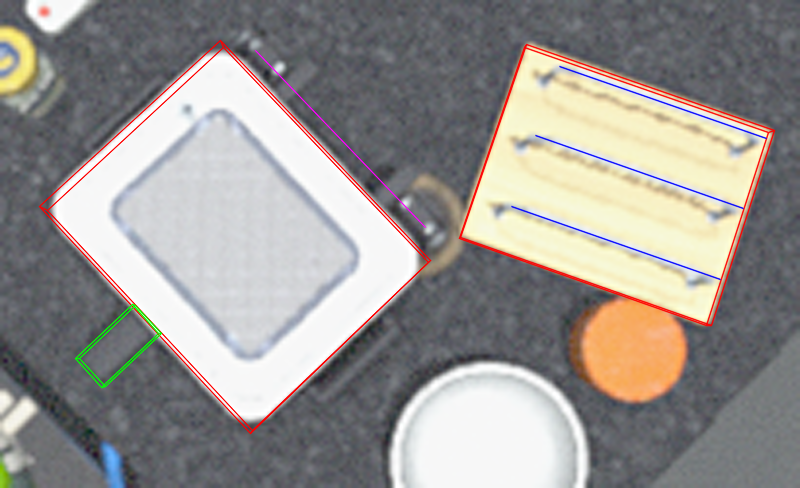

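View pics/ov1_scene.png

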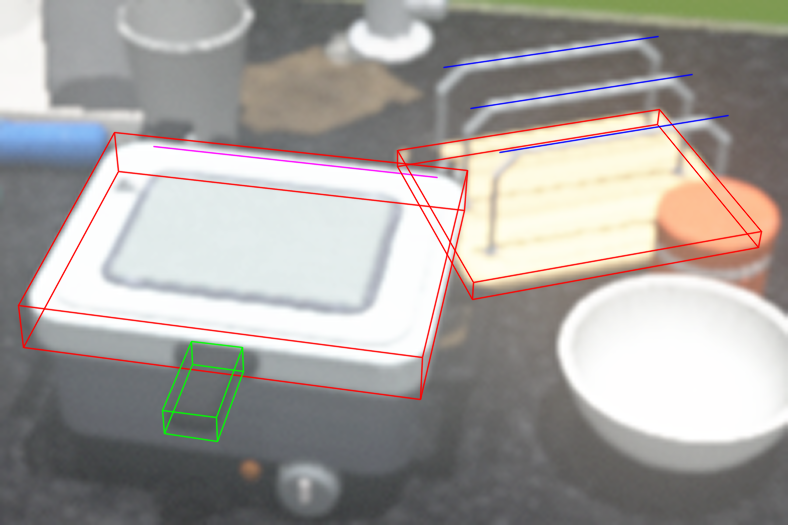

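```bash
cat >> h.py <<'E'
def rel(x,y,z,yaw):
    from cell import get_obs
    from scipy.spatial.transform import Rotation as Ro
    o=get_obs();R=Ro.from_euler('xyz',o['tool_rot'],degrees=True).as_matrix()
    d=R.T@(np.array([x,y,z])-o['tool_pos']);tw=-(yaw-o['tool_rot'][2]+180)%360-180
    tw=-(((yaw-o['tool_rot'][2])+180)%360-180)
    print('t',o['time_s'],'pose',np.round(o['tool_pos'],4),np.round(o['tool_rot'],2),'F',np.round(o['force'],1),'w',round(o['grip_width'],4),'q',np.round(o['qpos'],0))
    print('shift',np.round(d,4),'twist',round(float(np.radians(tw)),4))
E
python3 -c "
from h import *
rel(.5142,.133,.2,133.2)"
```

```text
t 0.1 pose [0.1807 0.6239 0.2466] [-1.7990e+02  1.0000e-02  1.6386e+02] F [-0.8 -0.   0.1] w 0.0873 q [-73.  18.  -4.  83.   1.  79.  -3.]
shift [-0.4569 -0.3788  0.0473] twist 0.5351
```

```bash
python3 -m handwheel '[[0.087,-0.457,-0.379,0,0.535],[0.087,-0.457,-0.379,0,0.535],[0.087,-0.457,-0.379,0,0.535],[0.087,-0.457,-0.379,0,0.535],[0.087,-0.457,-0.379,0,0.535],[0.087,-0.457,-0.379,0,0.535],[0.087,-0.457,-0.379,0,0.535],[0.087,-0.457,-0.379,0,0.535],[0.087,-0.457,-0.379,0,0.535],[0.087,-0.457,-0.379,0,0.535],[0.087,-0.457,-0.379,0,0.535],[0.087,-0.457,-0.379,0,0.535],[0.06,-0.457,-0.379,0.05,0.535],[0.06,-0.457,-0.379,0.09,0.535],[0.06,-0.457,-0.379,0.09,0.535],[0.06,-0.457,-0.379,0.09,0.535]]' 20
python3 - <<'E'
from h import *
from cell import *
rel(.5142,.133,.103,133.2)
for n in("scene","top"):
    im=read_camera(n)
    x0,y0=(150,110) if n=="scene" else (150,150)
    cv2.imwrite(f'pics/a_{n}.png',cv2.resize(im[y0:y0+150,x0:x0+200],None,fx=4,fy=4,interpolation=cv2.INTER_CUBIC))
E
```

```text
time_s: 1.7
tool_pos: [0.5141, 0.1333, 0.1577]
tool_rot: [-179.9, -0.0, 133.2]
force: [0.2, 0.5, 1.0]
grip_width: 0.0643
t 1.7 pose [0.5141 0.1333 0.1577] [-1.7993e+02 -1.0000e-02  1.3322e+02] F [0.2 0.5 1. ] w 0.0643 q [-41.   8.  26. 107.  -4.  66.  29.]
shift [-0.0003 -0.0001  0.0547] twist 0.0003
```

View pics/a_scene.png

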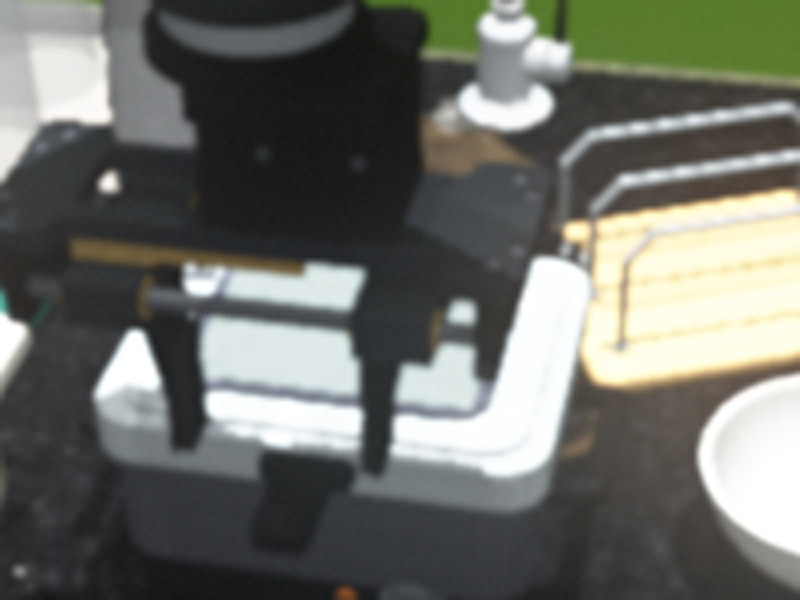

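View pics/a_top.png

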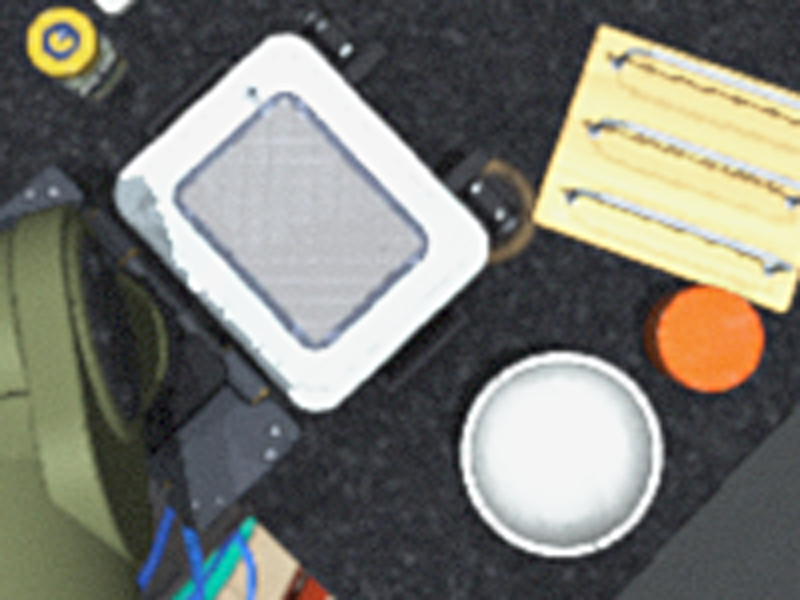

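```bash
python3 -m handwheel '[[0.06,0,0,0.03,0],[0.06,0,0,0.055,0],[0.06,0,0,0.055,0],[0.02,0,0,0.055,0],[0.02,0,0,0.055,0],[0.02,0,0,0.055,0],[0.02,0,0,0.055,0],[0.02,0,0,0.055,0],[0.02,0,0,0.055,0]]' 15
python3 - <<'E'
from h import *
from cell import *
rel(.5142,.133,.103,133.2)
n="scene"
im=read_camera(n)
x0,y0=(150,110)
cv2.imwrite(f'pics/b_{n}.png',cv2.resize(im[y0:y0+150,x0:x0+200],None,fx=4,fy=4,interpolation=cv2.INTER_CUBIC))
E
```

```text
time_s: 2.7
tool_pos: [0.5146, 0.1334, 0.1029]
tool_rot: [180.0, 0.0, 133.2]
force: [-1.0, 1.0, 1.3]
grip_width: 0.0239
t 2.7 pose [0.5146 0.1334 0.1029] [179.96   0.   133.2 ] F [-1.   1.   1.3] w 0.0239 q [-40.  11.  25. 110.  -6.  59.  31.]
shift [ 0.     -0.0005 -0.0001] twist -0.0
```

View pics/b_scene.png

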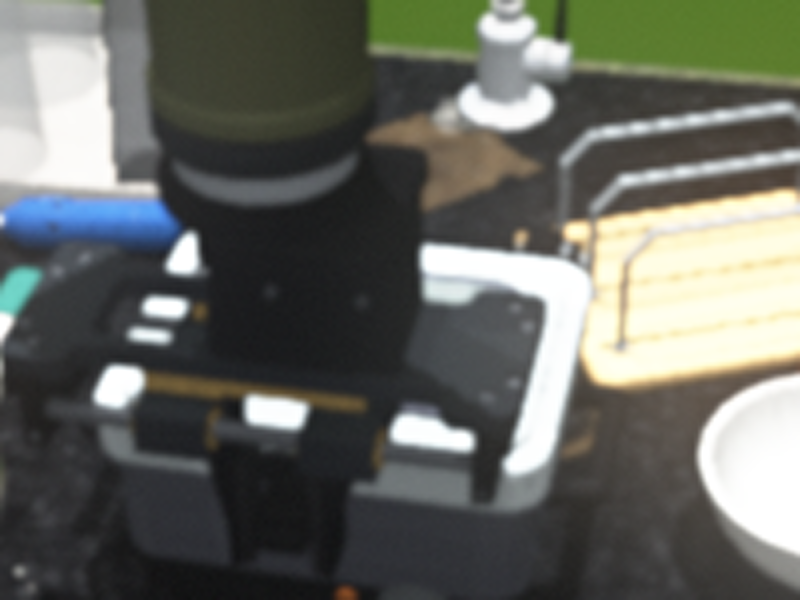

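```bash
python3 -m handwheel '[[0.02,-0.0006,0,-0.0155,0],[0.02,-0.0024,0,-0.0308,0],[0.02,-0.0054,0,-0.046,0],[0.02,-0.0096,0,-0.0609,0],[0.02,-0.015,0,-0.0754,0],[0.02,-0.0215,0,-0.0894,0],[0.02,-0.029,0,-0.1029,0],[0.02,-0.0376,0,-0.1158,0],[0.02,-0.0472,0,-0.1279,0],[0.02,-0.0577,0,-0.1393,0],[0.02,-0.0577,0,-0.1393,0]]'
python3 - <<'E'
from h import *
from cell import *
rel(.649,-.0106,.095+.197+.006,133.2)
for n in("scene","top"):
    im=read_camera(n)
    x0,y0=(150,110) if n=="scene" else (150,150)
    cv2.imwrite(f'pics/c_{n}.png',cv2.resize(im[y0:y0+150,x0:x0+200],None,fx=4,fy=4,interpolation=cv2.INTER_CUBIC))
E
```

```text
time_s: 3.85
tool_pos: [0.5557, 0.0896, 0.244]
tool_rot: [179.9, 0.1, 133.1]
force: [-1.1, -0.5, 0.4]
grip_width: 0.0238
t 3.85 pose [0.5557 0.0896 0.244 ] [1.7986e+02 1.1000e-01 1.3306e+02] F [-1.1 -0.5  0.4] w 0.0238 q [-38.   8.  28.  97.  -4.  76.  35.]
shift [-0.137  -0.0002 -0.0538] twist -0.0025
```

View pics/c_scene.png

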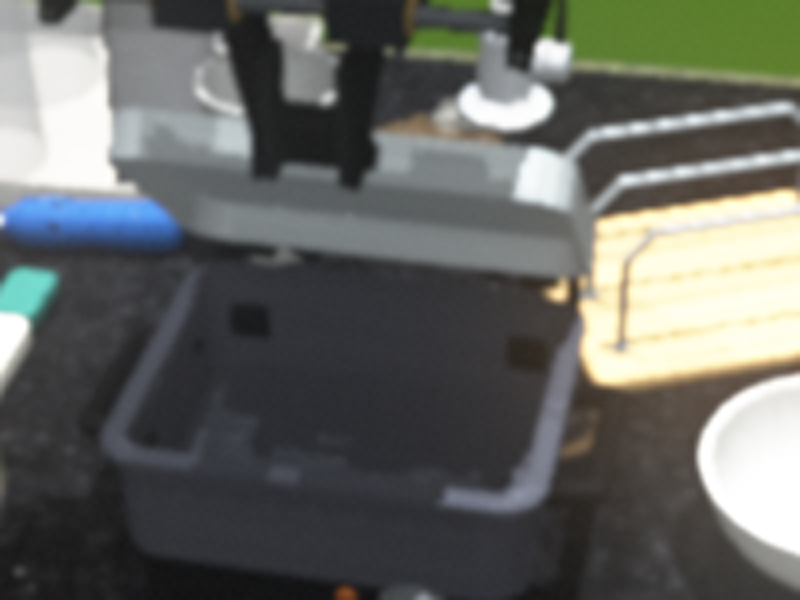

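View pics/c_top.png

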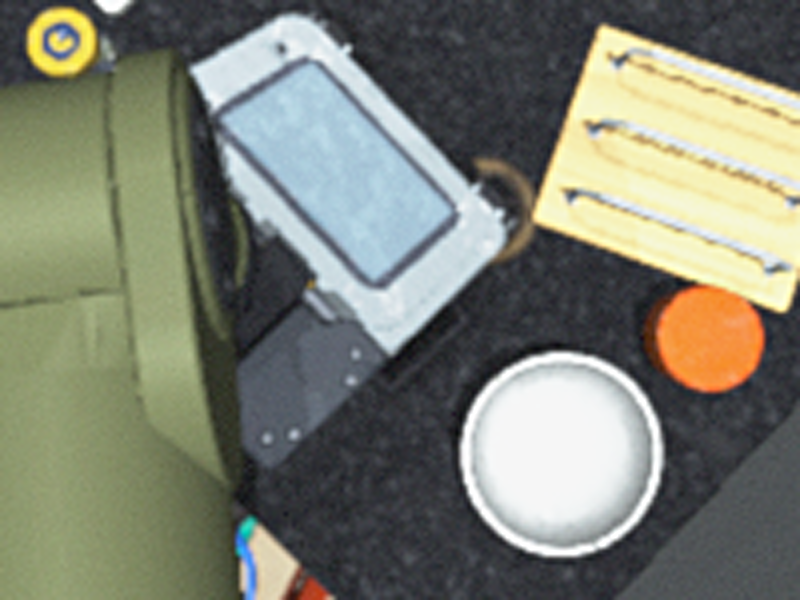

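```bash
python3 -m handwheel '[[0.02,-0.0114,0,-0.0105,0],[0.02,-0.0235,0,-0.0201,0],[0.02,-0.0364,0,-0.0287,0],[0.02,-0.0499,0,-0.0362,0],[0.02,-0.0639,0,-0.0427,0],[0.02,-0.0784,0,-0.0481,0],[0.02,-0.0933,0,-0.0523,0],[0.02,-0.1085,0,-0.0553,0],[0.02,-0.1238,0,-0.0571,0],[0.02,-0.138,0,-0.0572,0],[0.02,-0.138,0,-0.0572,0]]'
python3 - <<'E'
from h import *
from cell import *
rel(.649,-.0106,.095+.197+.006,133.2)
for c in [(335,115),(327,235)]: print(onplane("top",c,.0),onplane("top",c,.06))
for n in("scene","top"):
    im=read_camera(n)
    x0,y0=(150,80) if n=="scene" else (150,150)
    cv2.imwrite(f'pics/d_{n}.png',cv2.resize(im[y0:y0+150,x0:x0+200],None,fx=4,fy=4,interpolation=cv2.INTER_CUBIC))
E
```

```text
time_s: 5.05
tool_pos: [0.6499, -0.0114, 0.2997]
tool_rot: [179.9, 0.2, 133.1]
force: [0.6, 0.2, 2.1]
grip_width: 0.0237
t 5.05 pose [ 0.6499 -0.0114  0.2997] [1.7994e+02 1.5000e-01 1.3307e+02] F [0.6 0.2 2.1] w 0.0237 q [-26.  19.  33.  80. -10.  84.  49.]
shift [ 0.0012 -0.0001  0.0017] twist -0.0023
[ 0.8426544  -0.24365345  0.        ] [ 0.82374846 -0.22948933  0.06      ]
[ 0.51237835 -0.21192604  0.        ] [ 0.5131894 -0.199656   0.06     ]
```

View pics/d_scene.png

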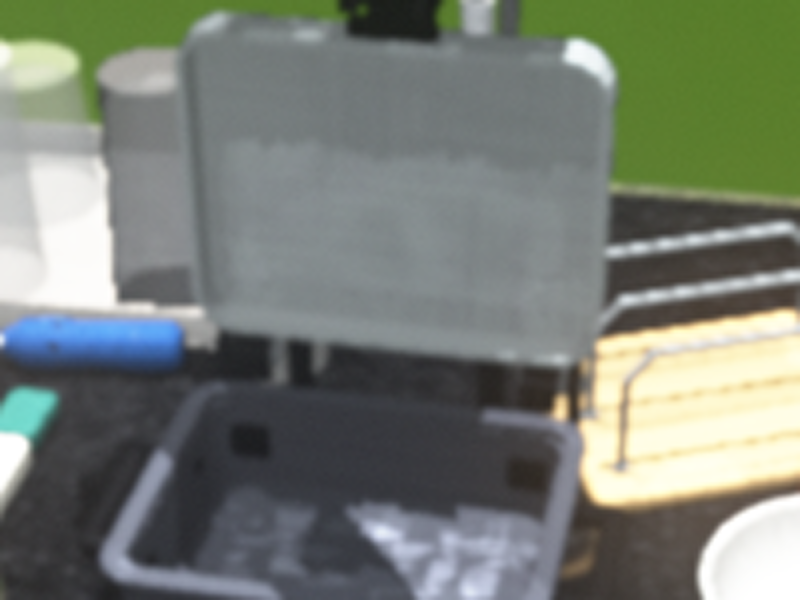

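View pics/d_top.png

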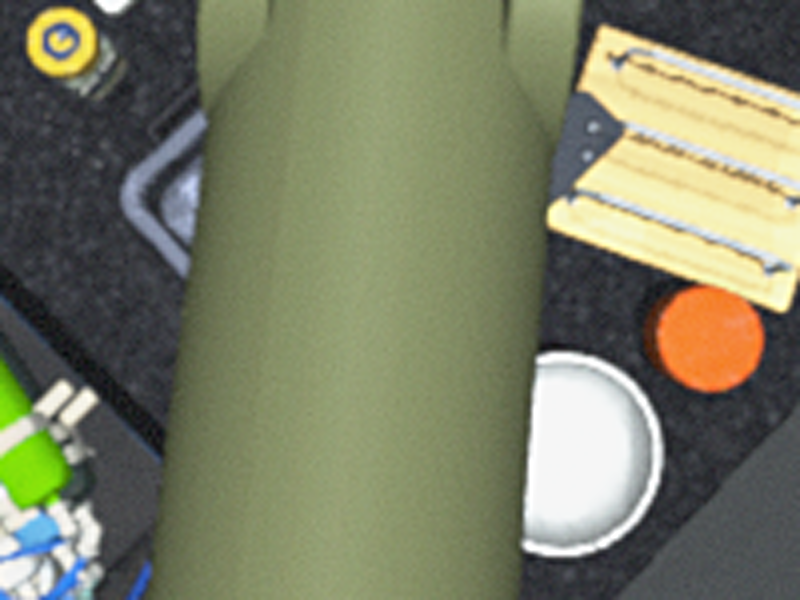

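```bash
python3 -m handwheel '[[0.02,0,0,0,0],[0.02,0,0,-0.005,0],[0.02,0,0,-0.01,0],[0.02,0,0,-0.016,0],[0.02,0,0,-0.024,0],[0.02,0,0,-0.034,0],[0.02,0,0,-0.046,0],[0.02,0,0,-0.06,0],[0.02,0,0,-0.06,0],[0.02,0,0,-0.06,0]]' 25
python3 - <<'E'
from h import *
from cell import *
rel(.6054,-.1938,.36,160.2)
for n in("scene","top"):
    im=read_camera(n)
    x0,y0=(150,60) if n=="scene" else (150,150)
    cv2.imwrite(f'pics/e_{n}.png',cv2.resize(im[y0:y0+150,x0:x0+200],None,fx=4,fy=4,interpolation=cv2.INTER_CUBIC))
E
```

```text
time_s: 6.15
tool_pos: [0.6485, -0.0095, 0.3596]
tool_rot: [180.0, 0.0, 133.2]
force: [0.3, 0.9, -3.2]
grip_width: 0.0239
t 6.15 pose [ 0.6485 -0.0095  0.3596] [1.7995e+02 3.0000e-02 1.3320e+02] F [ 0.3  0.9 -3.2] w 0.0239 q [-26.  18.  33.  74. -10.  91.  49.]
shift [-0.1048 -0.1576 -0.0005] twist -0.4712
```

View pics/e_scene.png

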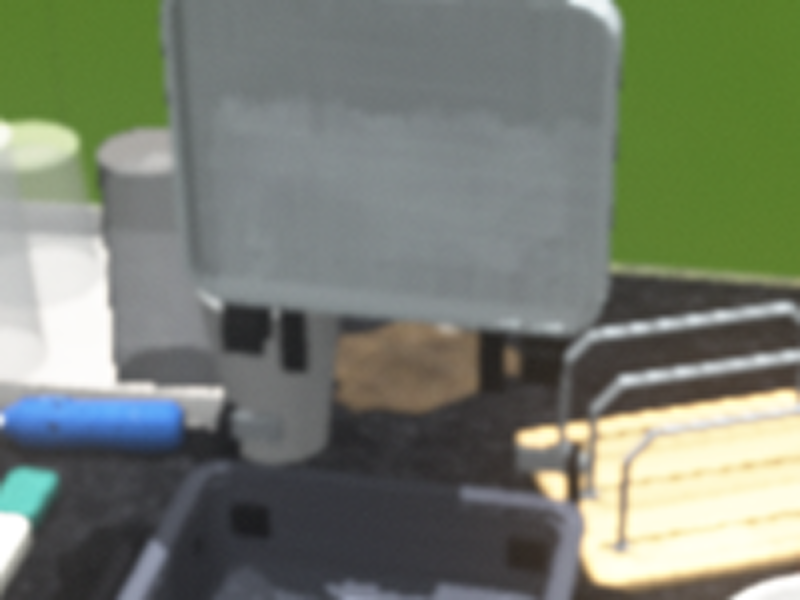

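```bash
python3 -c "
from h import *
rel(.6035,-.1931,.36,160.2)"
python3 -m handwheel '[[0.02,-0.002,-0.004,0,-0.01],[0.02,-0.008,-0.012,0,-0.04],[0.02,-0.017,-0.025,0,-0.08],[0.02,-0.028,-0.041,0,-0.13],[0.02,-0.039,-0.059,0,-0.18],[0.02,-0.051,-0.077,0,-0.23],[0.02,-0.063,-0.095,0,-0.28],[0.02,-0.075,-0.113,0,-0.33],[0.02,-0.086,-0.130,0,-0.38],[0.02,-0.095,-0.143,0,-0.42],[0.02,-0.101,-0.152,0,-0.45],[0.02,-0.1035,-0.156,0,-0.465],[0.02,-0.104,-0.157,0,-0.471],[0.02,-0.104,-0.157,0,-0.471],[0.02,-0.104,-0.157,0,-0.471]]' 
python3 - <<'E'
from h import *
from cell import *
rel(.6035,-.1931,.235,160.2)
for n in("scene","top"):
    im=read_camera(n);cv2.imwrite(f'pics/f{n}_raw.png',im)
    x0,y0=(230,40) if n=="scene" else (220,120)
    cv2.imwrite(f'pics/f_{n}.png',cv2.resize(im[y0:y0+150,x0:x0+200],None,fx=4,fy=4,interpolation=cv2.INTER_CUBIC))
E
```

```text
t 6.25 pose [ 0.6481 -0.0093  0.3585] [-1.7996e+02 -5.0000e-02  1.3320e+02] F [ 0.3 -0.2 -3.3] w 0.0237 q [-26.  18.  33.  74. -10.  91.  49.]
shift [-0.1034 -0.1583 -0.0015] twist -0.4712
time_s: 7.75
tool_pos: [0.6054, -0.1916, 0.3589]
tool_rot: [180.0, -0.0, 160.3]
force: [0.3, 0.0, -3.1]
grip_width: 0.0234
t 7.75 pose [ 0.6054 -0.1916  0.3589] [ 1.7997e+02 -2.0000e-02  1.6026e+02] F [ 0.3  0.  -3.1] w 0.0234 q [-11.  17.  34.  76.  -9.  90.  92.]
shift [ 0.0013 -0.0021  0.1239] twist 0.001
```

View pics/f_scene.png

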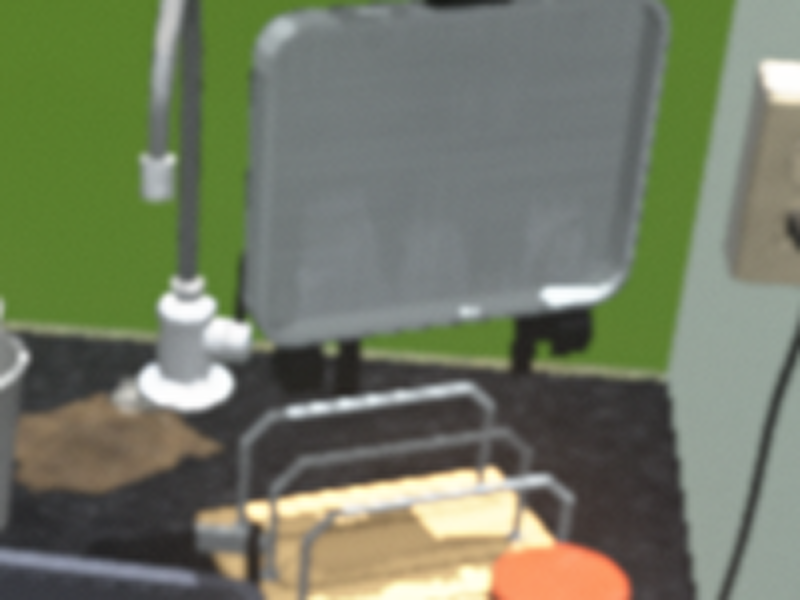

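View pics/f_top.png

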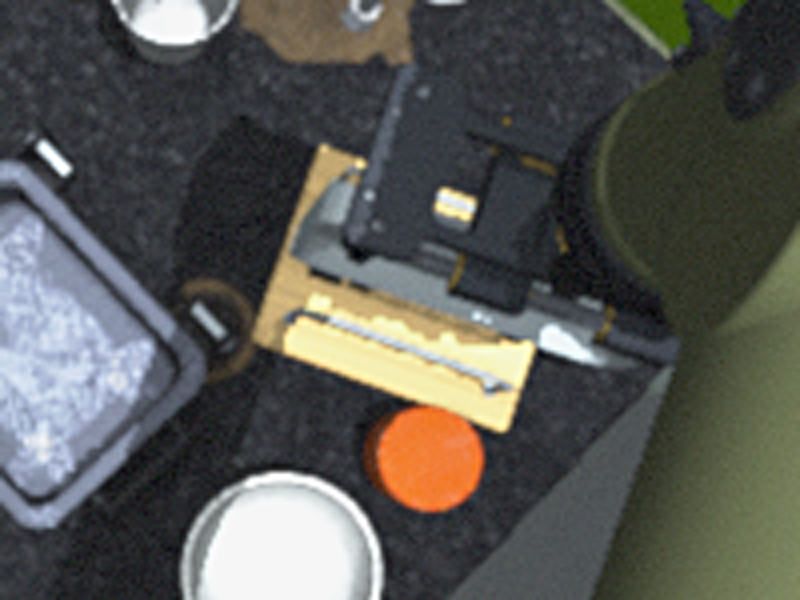

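```bash
cat > ov2.py <<'E'
from h import *
def ov2(g,yaw,tilt,out,src,Rk=(.628,-.202,.012,-19.8),crops=dict(scene=(270,35,180,150),top=(260,150,140,105))):
    a=np.radians(yaw-180);b=np.radians(tilt)
    ex=np.array([np.cos(a),np.sin(a),0]);ey=np.array([-np.sin(a),np.cos(a),0]);dz=np.array([0,0,-1])
    X=dz*np.cos(b)-ex*np.sin(b);Z=ex*np.cos(b)+dz*np.sin(b)
    f=lambda p:(np.array(p)+[.197,0,0])@np.array([X,ey,Z])+np.array(g)
    rk=fr(*Rk[:3],Rk[3])
    for n,(x0,y0,w,h) in crops.items():
        s=4.4
        im=cv2.resize(cv2.imread(src%n)[y0:y0+h,x0:x0+w],None,fx=s,fy=s,interpolation=cv2.INTER_CUBIC)
        draw(im,n,box(-.165,-.013,-.095,.095,-.01,.015),f,x0,y0,s)
        for y in(-.046,.046): draw(im,n,[((0,y,0),(.02,y,0))],f,x0,y0,s,(0,255,0))
        draw(im,n,[((x,-.07,.068),(x,.07,.068)) for x in(-.048,0,.048)],rk,x0,y0,s,(255,0,0))
        draw(im,n,box(-.071,.071,-.09,.09,0,0),rk,x0,y0,s,(255,0,0))
        cv2.imwrite(f'pics/{out}_{n}.png',im)
E
python3 -c "
from ov2 import ov2
ov2((.6054,-.1916,.353),160.26,0,'g','pics/f%s_raw.png')"
```

```text
(no output)
```

View pics/g_scene.png

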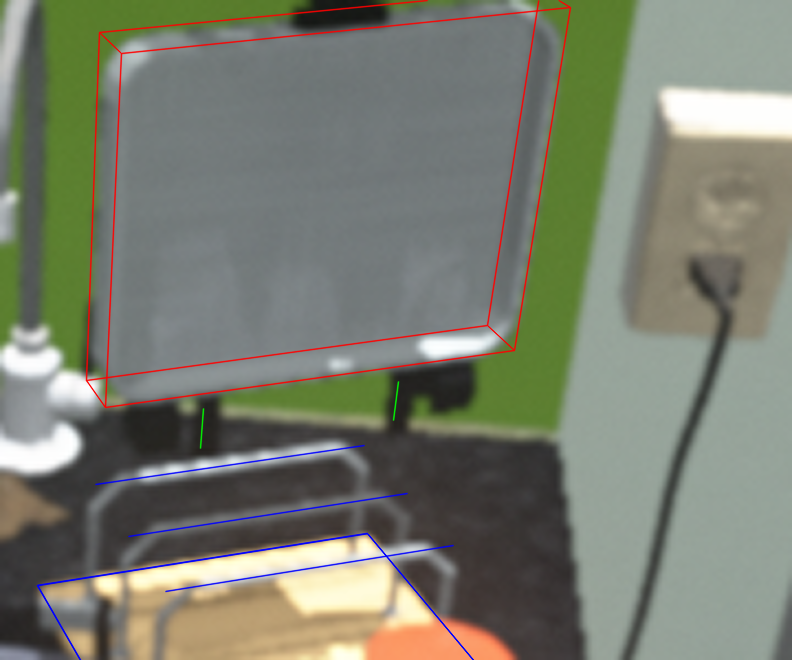

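View pics/g_top.png

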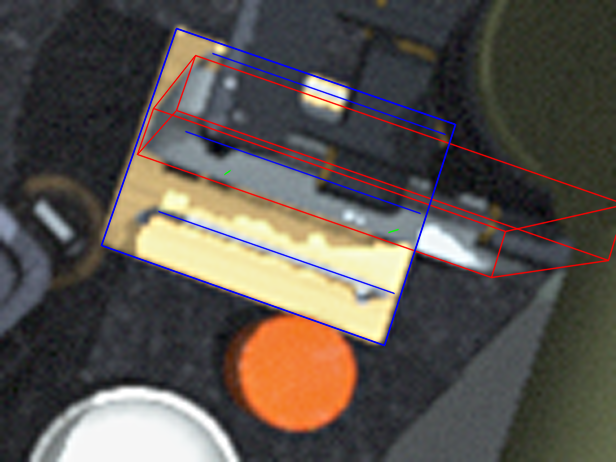

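```bash
python3 -m handwheel '[[0.02,0.001,-0.002,0.006,0],[0.02,0.001,-0.002,0.018,0],[0.02,0.001,-0.002,0.03,0],[0.02,0.001,-0.002,0.042,0],[0.02,0.001,-0.002,0.052,0],[0.02,0.001,-0.002,0.06,0],[0.02,0.001,-0.002,0.068,0],[0.02,0.001,-0.002,0.076,0],[0.02,0.001,-0.002,0.08,0],[0.02,0.001,-0.002,0.08,0],[0.02,0.001,-0.002,0.08,0]]' 
python3 - <<'E'
from h import *
from cell import *
from ov2 import ov2
rel(.6035,-.1931,.235,160.2)
o=get_obs()
for n in("scene","top"):
    im=read_camera(n);cv2.imwrite(f'pics/h{n}_raw.png',im)
ov2(o['tool_pos']-[0,0,.006],160.2,0,'h','pics/h%s_raw.png',crops=dict(scene=(270,85,180,135),top=(260,130,140,125)))
E
```

```text
time_s: 8.95
tool_pos: [0.6036, -0.1943, 0.2794]
tool_rot: [180.0, 0.0, 160.2]
force: [0.7, 0.3, -2.9]
grip_width: 0.0238
t 8.95 pose [ 0.6036 -0.1943  0.2794] [1.8000e+02 3.0000e-02 1.6019e+02] F [ 0.7  0.3 -2.9] w 0.0238 q [-11.  17.  34.  84. -10.  82.  93.]
shift [0.0006 0.0011 0.0444] twist -0.0002
```

View pics/h_scene.png

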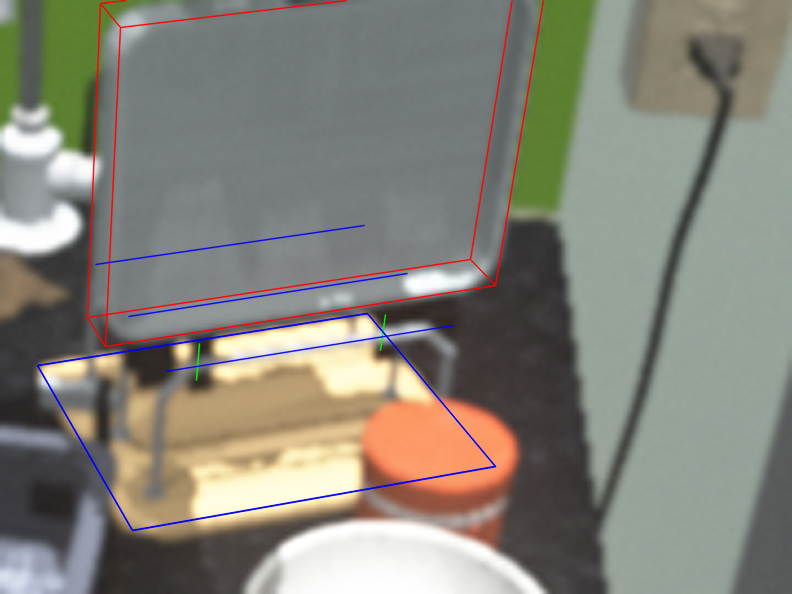

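View pics/h_top.png

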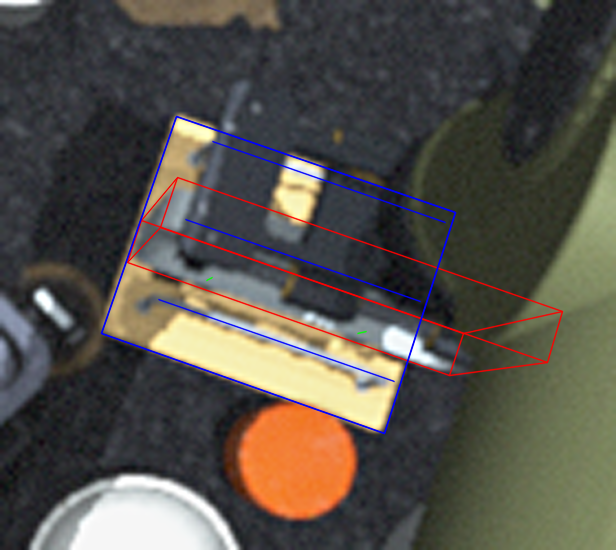

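```bash
python3 -m handwheel '[[0.02,0,0,0.008,0],[0.02,0,0,0.016,0],[0.02,0,0,0.024,0],[0.02,0,0,0.031,0],[0.02,0,0,0.036,0],[0.02,0,0,0.039,0],[0.02,0,0,0.04,0],[0.02,0,0,0.04,0]]' 
python3 -m handwheel '[[0.02,0,0,0.001,0],[0.02,0,0,0.002,0],[0.02,0,0,0.002,0]]' 
python3 -m handwheel '[[0.02,0,0,0.001,0],[0.02,0,0,0.002,0],[0.02,0,0,0.002,0]]' 
```

```text
time_s: 9.85
tool_pos: [0.6035, -0.1943, 0.2391]
tool_rot: [180.0, 0.0, 160.2]
force: [0.2, -0.0, -2.2]
grip_width: 0.0237
time_s: 10.15
tool_pos: [0.6039, -0.1944, 0.2378]
tool_rot: [180.0, 0.1, 160.2]
force: [-0.4, 0.9, 0.3]
grip_width: 0.0237
time_s: 10.45
tool_pos: [0.6046, -0.1947, 0.2377]
tool_rot: [179.9, 0.2, 160.2]
force: [-1.5, 1.2, 7.9]
grip_width: 0.0235
```

```bash
python3 -m handwheel '[[0.02,0,0,-0.003,0],[0.02,0,0,-0.006,0],[0.02,-0.001,0,-0.006,0],[0.02,-0.002,0,-0.006,0],[0.02,-0.003,0,-0.006,0],[0.02,-0.003,0,-0.006,0]]' 
python3 -m handwheel '[[0.02,-0.001,0,0,0],[0.02,-0.002,0,0,0],[0.02,-0.002,0,0,0]]' 
python3 -m handwheel '[[0.02,-0.001,0,0,0],[0.02,-0.002,0,0,0],[0.02,-0.002,0,0,0]]' 
```

```text
time_s: 11.05
tool_pos: [0.6063, -0.1953, 0.2406]
tool_rot: [-180.0, -0.0, 160.2]
force: [-0.3, -1.0, -2.6]
grip_width: 0.0237
time_s: 11.35
tool_pos: [0.6083, -0.196, 0.241]
tool_rot: [180.0, 0.0, 160.2]
force: [0.1, 0.2, -3.6]
grip_width: 0.0238
time_s: 11.65
tool_pos: [0.6102, -0.1966, 0.2411]
tool_rot: [180.0, 0.0, 160.2]
force: [-0.8, -0.7, -2.7]
grip_width: 0.0236
```

```bash
python3 - <<'E'
from h import *
from cell import *
from ov2 import ov2
o=get_obs();print(o['force'],o['wrist_torque'])
for n in("scene","top"):
    im=read_camera(n);cv2.imwrite(f'pics/i{n}_raw.png',im)
ov2(o['tool_pos']-[0,0,.006],160.2,0,'i','pics/i%s_raw.png',crops=dict(scene=(270,105,180,130),top=(260,130,140,125)))
E
```

```text
[-0.78169103 -0.71552688 -2.69168292] [ 0.02400137  0.04476703 -0.01165922]
```

View pics/i_scene.png

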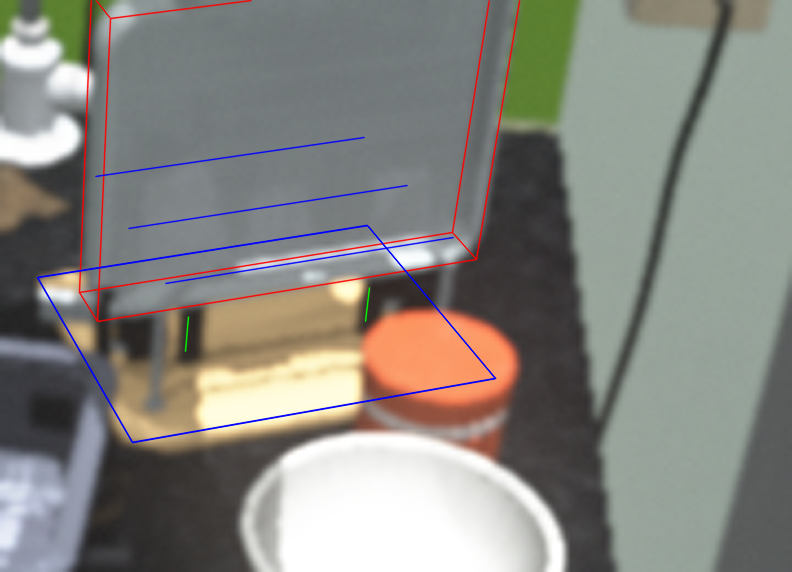

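View pics/i_top.png

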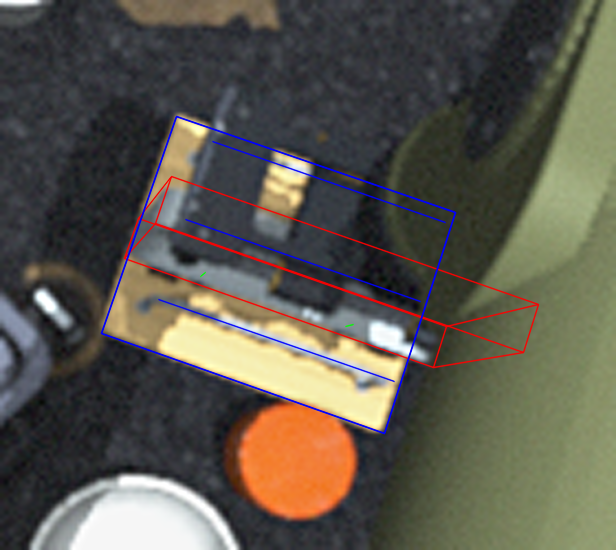

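```bash
python3 -m handwheel '[[0.02,0,0,0.002,0],[0.02,0,0,0.004,0],[0.02,0,0,0.0045,0]]' 10
python3 -m handwheel '[[0.02,-0.002,0,0,0],[0.02,-0.004,0,0,0],[0.02,-0.004,0,0,0]]' 
python3 -m handwheel '[[0.02,-0.002,0,0,0],[0.02,-0.004,0,0,0],[0.02,-0.004,0,0,0]]' 
python3 -m handwheel '[[0.02,-0.002,0,0,0],[0.02,-0.004,0,0,0],[0.02,-0.004,0,0,0]]' 
```

```text
time_s: 12.05
tool_pos: [0.6107, -0.1968, 0.2377]
tool_rot: [180.0, 0.1, 160.2]
force: [-0.2, 0.5, 3.6]
grip_width: 0.0238
time_s: 12.35
tool_pos: [0.6146, -0.1983, 0.2375]
tool_rot: [180.0, 0.1, 160.2]
force: [-0.3, 0.7, 4.4]
grip_width: 0.0239
time_s: 12.65
tool_pos: [0.6183, -0.1996, 0.2372]
tool_rot: [180.0, 0.1, 160.2]
force: [1.2, 0.5, 6.4]
grip_width: 0.0238
time_s: 12.95
tool_pos: [0.6219, -0.2009, 0.2369]
tool_rot: [-180.0, 0.1, 160.2]
force: [0.2, 0.6, 5.3]
grip_width: 0.0237
```

```bash
python3 - <<'E'
from h import *
from cell import *
from ov2 import ov2
o=get_obs()
for n in("scene","top"):
    im=read_camera(n);cv2.imwrite(f'pics/j{n}_raw.png',im)
ov2(o['tool_pos']-[0,0,.006],160.2,3.2,'j','pics/j%s_raw.png',crops=dict(scene=(270,65,180,130),top=(260,130,140,125)))
im=cv2.imread('pics/jscene_raw.png')
cv2.imwrite('pics/j2.png',cv2.resize(im[75:220,270:440],None,fx=4,fy=4,interpolation=cv2.INTER_CUBIC))
E
```

```text
(no output)
```

View pics/j_scene.png

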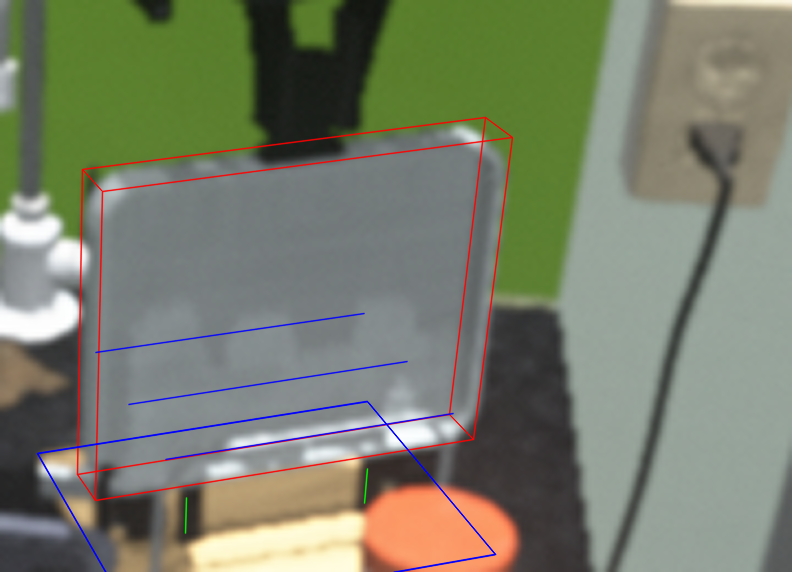

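View pics/j2.png

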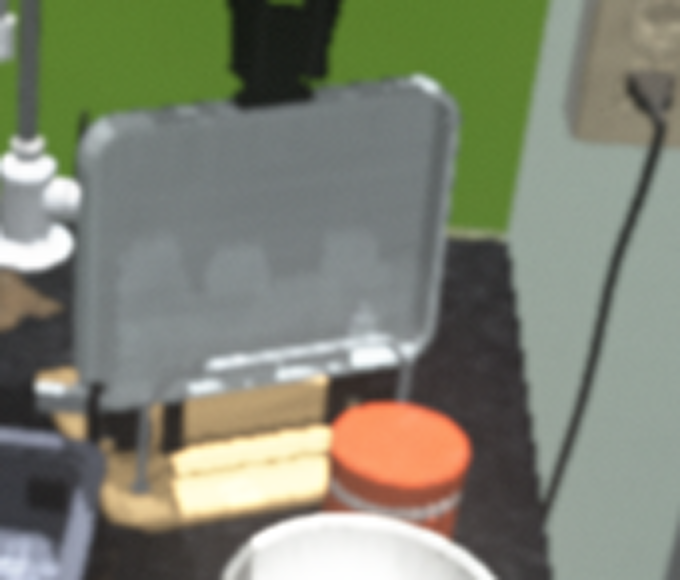

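View pics/j_top.png

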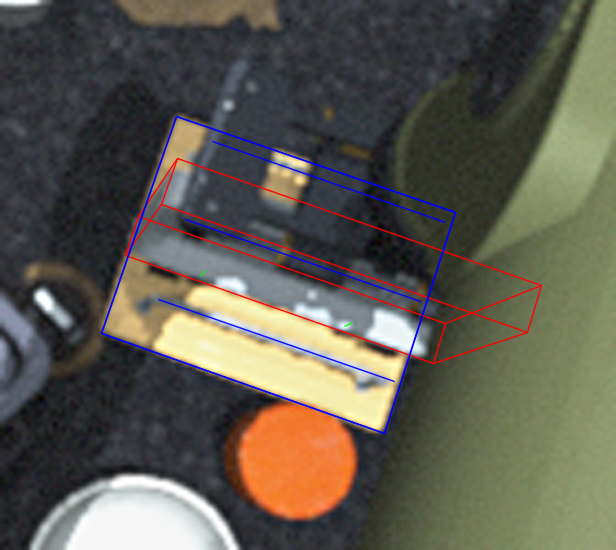

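```bash
python3 -m handwheel '[[0.02,-0.002,0,0,0],[0.02,-0.004,0,0,0],[0.02,-0.004,0,0,0]]' 
python3 -m handwheel '[[0.02,-0.002,0,0,0],[0.02,-0.004,0,0,0],[0.02,-0.004,0,0,0]]' 
python3 -m handwheel '[[0.02,-0.002,0,0,0],[0.02,-0.004,0,0,0],[0.02,-0.004,0,0,0]]' 
```

```text
time_s: 13.35
tool_pos: [0.6253, -0.2021, 0.2365]
tool_rot: [180.0, -0.0, 160.2]
force: [-0.5, -0.3, 4.9]
grip_width: 0.0237
time_s: 13.65
tool_pos: [0.6288, -0.2034, 0.2359]
tool_rot: [-180.0, -0.1, 160.2]
force: [-1.1, -0.3, 1.8]
grip_width: 0.0239
time_s: 13.95
tool_pos: [0.6324, -0.2046, 0.2354]
tool_rot: [-180.0, -0.1, 160.2]
force: [-0.6, 0.1, -1.2]
grip_width: 0.0241
```

```bash
python3 -m handwheel '[[0.02,-0.002,0,0.001,0],[0.02,-0.004,0,0.0015,0],[0.02,-0.004,0,0.0015,0],[0.02,-0.004,0,0.0015,0]]' 
python3 -m handwheel '[[0.02,-0.002,0,0.001,0],[0.02,-0.003,0,0.001,0],[0.02,-0.003,0,0.001,0]]' 
python3 - <<'E'
from h import *
from cell import *
from ov2 import ov2
o=get_obs()
for n in("scene","top"):
    im=read_camera(n);cv2.imwrite(f'pics/k{n}_raw.png',im)
ov2(o['tool_pos']-[0,0,.006],160.2,8,'k','pics/k%s_raw.png',crops=dict(scene=(270,65,180,130),top=(260,130,140,125)))
E
```

```text
time_s: 14.35
tool_pos: [0.6363, -0.2061, 0.2346]
tool_rot: [-180.0, -0.0, 160.2]
force: [-1.4, 0.2, -3.0]
grip_width: 0.0241
time_s: 14.65
tool_pos: [0.6392, -0.2071, 0.2338]
tool_rot: [-180.0, -0.0, 160.2]
force: [-0.9, 0.8, -2.3]
grip_width: 0.0236
```

View pics/k_scene.png

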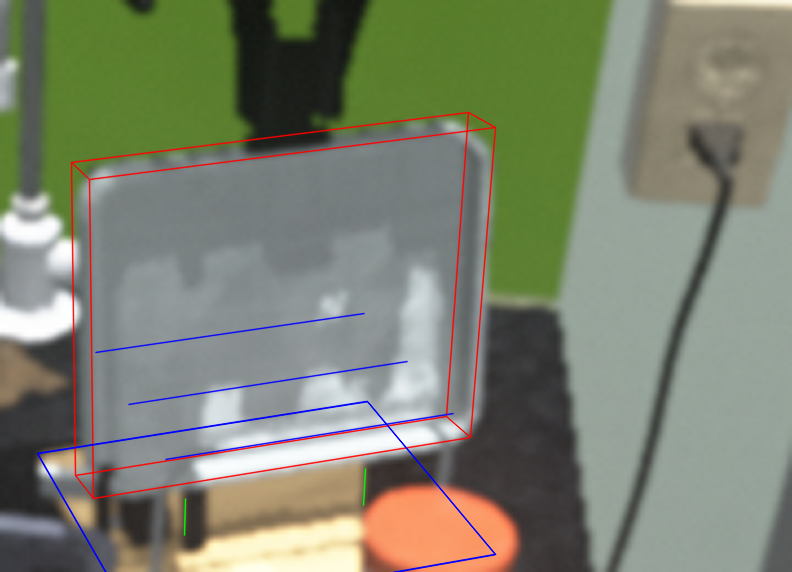

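View pics/k_top.png

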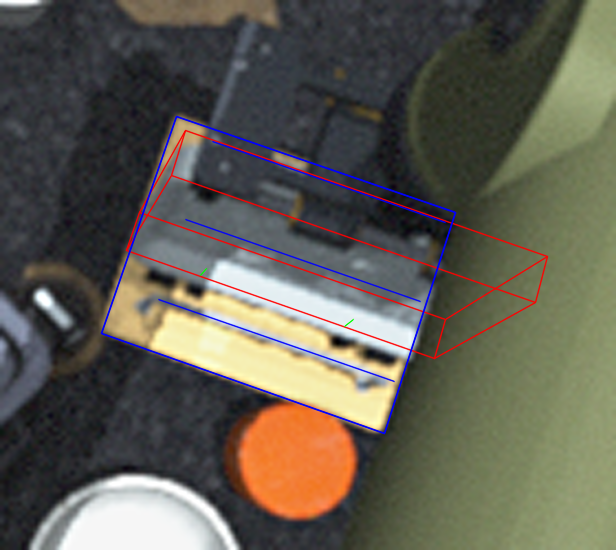

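```bash
python3 -m handwheel '[[0.02,0,0,0.001,0],[0.02,0,0,0.002,0],[0.02,0,0,0.002,0]]' 
python3 -m handwheel '[[0.02,0,0,0.001,0],[0.02,0,0,0.001,0],[0.02,0,0,0.001,0]]' 4
```

```text
time_s: 15.05
tool_pos: [0.6398, -0.2075, 0.2331]
tool_rot: [180.0, 0.1, 160.2]
force: [-0.0, -0.1, 2.2]
grip_width: 0.0237
time_s: 15.35
tool_pos: [0.6403, -0.2077, 0.2327]
tool_rot: [180.0, 0.2, 160.2]
force: [0.3, -0.4, 5.4]
grip_width: 0.0241
```

```bash
python3 -m handwheel '[[0.025,0,0,-0.0008,0],[0.026,0,0,-0.001,0],[0.028,0,0,-0.001,0],[0.032,0,0,-0.001,0],[0.04,0,0,-0.001,0],[0.05,0,0,-0.001,0],[0.05,0,0,-0.001,0],[0.05,0,0,-0.001,0]]'
python3 - <<'E'
from h import *
from cell import *
from ov2 import ov2
o=get_obs();print(o['grip_width'],o['force'])
for n in("scene","top"):
    im=read_camera(n);cv2.imwrite(f'pics/l{n}_raw.png',im)
    x0,y0=(260,55) if n=="scene" else (240,130)
    cv2.imwrite(f'pics/l_{n}.png',cv2.resize(im[y0:y0+150,x0:x0+190],None,fx=4,fy=4,interpolation=cv2.INTER_CUBIC))
E
```

```text
time_s: 16.15
tool_pos: [0.6392, -0.2071, 0.2321]
tool_rot: [180.0, 0.0, 160.2]
force: [-0.3, -0.6, -0.5]
grip_width: 0.0484
0.04840720584696167 [-0.25826399 -0.62754385 -0.52639902]
```

View pics/l_scene.png

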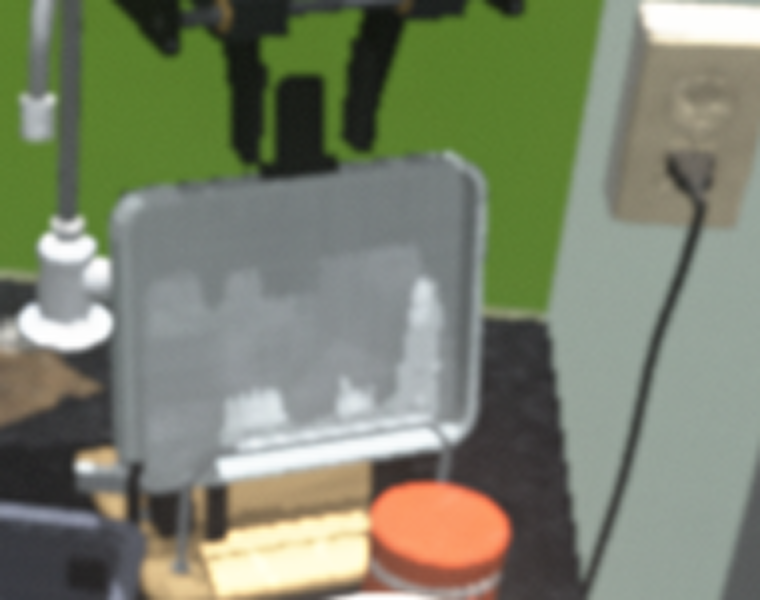

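View pics/l_top.png

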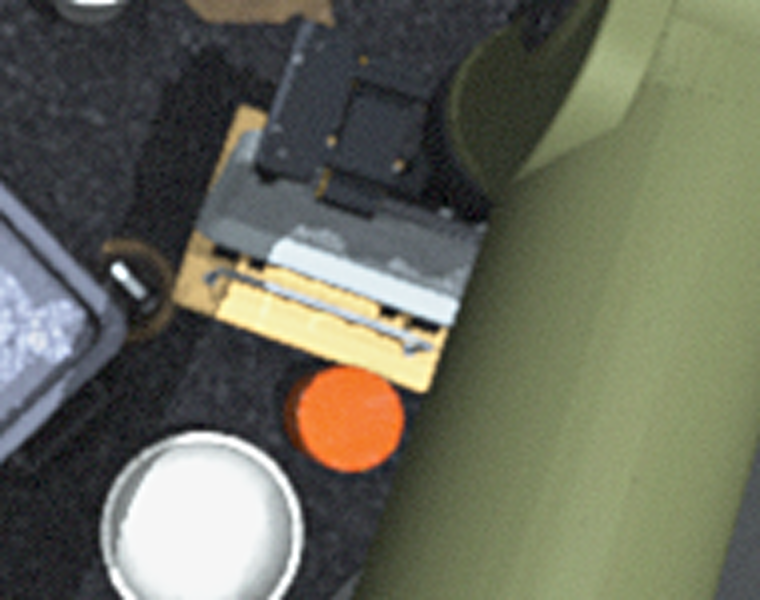

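```bash
python3 -m handwheel '[[0.06,0,0,-0.01,0],[0.06,0,0,-0.03,0],[0.06,0,0,-0.06,0],[0.06,0,0,-0.09,0],[0.06,0,0,-0.12,0],[0.06,0,0,-0.14,0],[0.06,0.04,0.03,-0.14,0],[0.06,0.08,0.07,-0.14,0],[0.06,0.12,0.11,-0.14,0],[0.06,0.15,0.16,-0.14,0],[0.06,0.15,0.21,-0.14,0],[0.06,0.15,0.25,-0.14,0],[0.06,0.15,0.28,-0.14,0],[0.06,0.15,0.3,-0.14,0],[0.06,0.15,0.3,-0.14,0],[0.06,0.15,0.3,-0.14,0]]'
python3 - <<'E'
from h import *
from cell import *
from ov2 import ov2
for n in("scene","top"):
    im=read_camera(n);cv2.imwrite(f'pics/m{n}_raw.png',im)
    cv2.imwrite(f'pics/m_{n}.png',cv2.resize(im,None,fx=1.56,fy=1.56,interpolation=cv2.INTER_CUBIC))
E
```

```text
time_s: 17.85
tool_pos: [0.5999, 0.1239, 0.3723]
tool_rot: [-179.9, 0.0, 160.1]
force: [-0.1, -0.9, 0.2]
grip_width: 0.0602
```

View pics/m_scene.png

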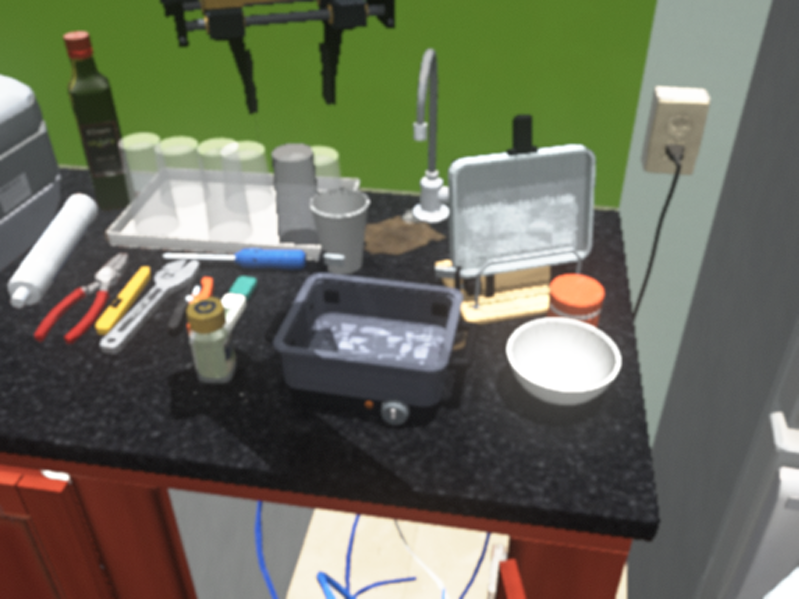

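View pics/m_top.png

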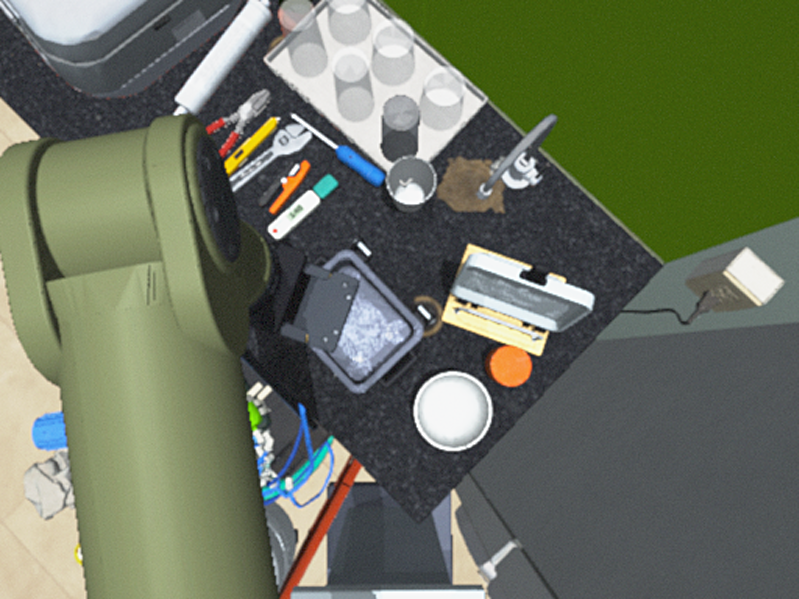

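```bash
python3 -m handwheel '[[0.06,0,0,0,0],[0.06,0,0,0,0],[0.06,0,0,0,0]]'; python3 - <<'E'
from cell import *
import cv2,numpy as np
a=cv2.imread('pics/mscene_raw.png').astype(int);b=read_camera('scene').astype(int)
print(np.abs(a-b)[80:220,270:400].mean(), np.abs(a-b)[80:220,270:400].max())
c=cv2.imread('pics/scene0.png').astype(int)
for n,(x,y,w,h) in dict(bowl=(325,215,72,44),spice=(118,190,32,55),cup=(200,122,20,30)).items(): print(n,np.abs(b-c)[y:y+h,x:x+w].mean())
print(sign_off())
E
```

```text
time_s: 18.25
tool_pos: [0.5997, 0.1251, 0.3723]
tool_rot: [180.0, 0.0, 160.1]
force: [-0.3, 0.9, 0.2]
grip_width: 0.0602
0.6707875457875457 6
bowl 6.141624579124579
spice 18.134469696969695
cup 15.75388888888889
the job is handed in; nothing more can be done
None
```

The lid is off the pan and standing in the rack gap at x = -24 mm, hinge edge down and handle up. I let go and handed the job in at about 18.3 s.

- **What I did:** I pinched the handle by its sides and swung the lid upright on its hinge. Then I lifted it 60 mm straight up off the pins, turned it 27° and lowered it between the hoops. I felt its heels touch the foot, leaned it gently onto the middle hoop, and only then opened the jaws. The wrist force readings I took after each move stayed under about 8 N.
- **Lid:** it leans about 8° against the middle hoop. The last two scene pictures, 0.4 s apart with the robot clear of everything, differ there only by image noise, so it was standing still.
- **Measurements:** the lid and rack models matched both views to about 1–2 pixels. The heels touched about 3 mm higher than I had calculated.
- **Bystanders:** by eye, none of the four has moved. My pixel comparison with the first picture was inconclusive for the spice jar and the cup (mean differences 18 and 16, bowl 6). I put that down to the arm's shadow and the changed lighting, but I did not measure their positions again. The small pot I checked only by eye.

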